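# Shut the shoe-care tray, draw out the key tray

## Task

The wide shoe-care tray on the hall table has been left standing open: push it fully home with the fingertips. Then hook a fingertip behind the upright lip of the narrower key tray and gently draw it straight out until it is fully open, so that the keys can be reached. Do not grip either tray, leave the keys and the polish tin lying in their trays, and do not disturb anything else on the table.

Things in the scene. Friction and masses are not known exactly. Their poses are not given: they have to be found in the camera images.
- shoe_unit: The wider tidy: a low wooden case fixed to the table, 200 mm wide, 170 mm deep, 64 mm tall, closed on top, holding the shoe tray. Origin at the centre of its underside; its open front faces -x of its frame, roughly towards the robot (turned up to 0.17 rad either way). Which side it stands on varies.
- shoe_tray (a joint): Travel of the shoe tray out of its tidy, in metres: 0 = fully home, 0.10 = fully out at its stop, growing along -x of shoe_lip. It runs on level runners, drags with about 1.5 N, stays where it is left and cannot be lifted. Starts open by 0.06 to 0.095.
- shoe_lip (a point): Mid-thickness of the top edge of the shoe tray's front lip, 47 mm above the table; moves with the tray. x points level into the tidy, y along the lip, z up. Lip: upright board, 8 mm thick in x, 178 mm long, 37 mm high. Behind it (+x) the tray's open well: floor 31 mm below this point, side walls 5 mm thick, 17 mm lower than the lip; the case's top begins 62 mm behind when home, more when out.
- key_unit: The narrower tidy: a low wooden case fixed to the table, 150 mm wide, 170 mm deep, 64 mm tall, closed on top, holding the key tray. Origin at the centre of its underside; its open front faces -x of its frame, roughly towards the robot (turned up to 0.17 rad either way). Which side it stands on varies.
- key_tray (a joint): Travel of the key tray out of its tidy, in metres: 0 = fully home, 0.10 = fully out at its stop, growing along -x of key_lip. It runs on level runners, drags with about 1.5 N, stays where it is left and cannot be lifted. Starts shut, or within 0.008 of it.
- key_lip (a point): Mid-thickness of the top edge of the key tray's front lip, 47 mm above the table; moves with the tray. x points level into the tidy, y along the lip, z up. Lip: upright board, 8 mm thick in x, 128 mm long, 37 mm high. Behind it (+x) the tray's open well: floor 31 mm below this point, side walls 5 mm thick, 17 mm lower than the lip; the case's top begins 62 mm behind when home, more when out.
- keys: a brass key on a black fob, lying loose on the floor of the key tray, about 150 mm behind its lip mostly out of sight under the case's top at the start; 80 x 26 x 8 mm; origin under its middle, on the tray floor
- polish: a round shoe-polish tin, 68 mm diameter, 24 mm tall, lying loose in the shoe tray, in the open part of it or just under the case's front edge; origin at the centre of its underside, on the tray floor
- scent: bystander: amber glass bottle with a brass cap, 36 mm diameter, 75 mm tall, standing at the back between the two tidies; origin at the centre of its underside
- wax: bystander: small round aluminium tin, 44 mm diameter, 30 mm tall, standing between the two tidies; origin at the centre of its underside
- bowl: bystander: white ceramic bowl, 120 mm diameter, 45 mm tall, on the right of the table; origin at the centre of its underside
- case: bystander: black spectacles case, 70 x 160 x 42 mm, on the left of the table; origin at the centre of its underside
- brush: bystander: shoe brush lying bristles down, 150 x 50 x 40 mm, on the left of the table; origin at the centre of its underside
- torch: bystander: pocket torch standing upright, 40 mm diameter at the head, 123 mm tall, on the right of the table; origin at the centre of its underside
Mind the look-alikes: they are no part of the job. What is meant by the polish is not orange or purple, and is the larger of those in its own colour.

How it is judged:
On the way, in this order (a step that is already met when the one before it is completed fails the run):
1. the wide shoe tray is pushed home while the key tray is still shut (value of joint shoe_tray below 0.008 m and value of joint key_tray below 0.03 m), for 0.2 s.
2. the key tray is drawn fully out (value of joint key_tray above 0.088 m), for 0.2 s.
At the end, for the whole second after the job is handed in: The shoe tray is home within 8 mm, the key tray is out to within 12 mm of its 100 mm stop and at rest, and the keys and the polish tin still lie in their trays (value of joint shoe_tray below 0.008 m and value of joint key_tray above 0.088 m and velocity of joint key_tray between -0.01 and 0.01 m/s and x of keys in the frame of key_lip between 0.01 and 0.225 m and height (world z) of each of keys, polish below 0.035 m and x of polish in the frame of shoe_lip between 0.01 and 0.225 m); the robot touches nothing.
It fails at once if the keys or the polish tin are lifted (height (world z) of any of keys, polish above 0.045 m).
It fails at once if a tray is jerked (faster than 0.4 m/s) (velocity of joint any of shoe_tray, key_tray above 0.4 m/s or velocity of joint any of shoe_tray, key_tray below -0.4 m/s).
It fails at once if the shoe tray's lip is gripped between the fingers and pulled or pushed (x of the grasp point in the frame of shoe_lip between -0.008 and 0.008 m and z of the grasp point in the frame of shoe_lip below 0.03 m and contact force between the fingers and shoe_unit above 15 N).
It fails at once if the key tray's lip is gripped between the fingers and pulled or pushed (x of the grasp point in the frame of key_lip between -0.008 and 0.008 m and z of the grasp point in the frame of key_lip below 0.03 m and contact force between the fingers and key_unit above 15 N).
It fails at once if a bystander is moved by more than 25 mm, or lifted or tipped (distance of any of scent, wax, bowl, case, brush, torch from where it was at the start of the episode above 0.025 m or angle between any of scent, wax, bowl, case, brush, torch's own z axis and vertical above 0.5 rad).
It also fails if it takes over 48 s, if anything falls off the work surface, if the arm or the gripper's body presses on something with over 40 N, if the wrist force passes 120 N, or if a joint passes its speed limit or range.

## Robot

A 7-joint arm with a two-finger parallel gripper is mounted at the origin on the work surface. World frame = base frame: x ahead of the robot, y to its left, z up, the work surface at z = 0. Lengths are in m, angles in rad, forces in N, time in s.
With the tool pointing down it reaches from about 0.4 to 0.85 m from the base axis. Payload 10.4 kg.
Tool frame: the origin (TCP) lies at the very end of the fingers, on their centre line; the grasp point (between the pads) lies 19 mm behind it (r.pinch_z is the distance from the TCP to the grasp point, in m); z points along the fingers, y is the line along which they close (so a half turn about z gives the same grasp; the last joint's range is limited). The gripper opens to 87 mm and grips with 3 to 60 N. Pads are 19 mm wide; open, the fingers measure 117 mm over their backs; the gripper's body (75 mm by 190 mm) begins 51 mm behind the grasp point.
Start: joints at [1.268, 0.332, -0.065, 1.46, 0.022, 1.35, -0.088], TCP at [0.173, -0.601, 0.223] pointing down, gripper open.
Joint ranges: [-2.6, 2.6], [-0.5, 2.12], [-1.47, 1.34], [0.16, 2.42], [-1.27, 4.41], [0.06, 2.06], [-2.6, 2.6]. Speed limits (rad/s): [2.22, 2.22, 2.79, 2.79, 3.14, 3.14, 3.14].

## Interface

Orientations are given as a unit quaternion [x, y, z, w].
In Python, from bench import sensors, vision, r gives the robot as it stands.
- The arm moves only by the shell command python3 -m crank 'ROWS' [OPENING] [FORCE]. ROWS is JSON, a list of rows, each a list of 2 entries, a list of its own where there are three numbers: the shift along the tool's x, y, z normalised to -1 to 1, where 1 is 3 cm, then the turn about the tool's z normalised to -1 to 1, where 1 is 8 degrees. A call has 1 to 12 rows; each row shifts and turns the commanded pose from where the row before left it, along the tool's axes as they then stand; what a row does not reach is not made up. A row lasts 1/8 s, in which the tool goes at most 62.5 mm and 10.7 degrees, less where a joint would pass 70% of its speed; a pose out of reach is approached as far as the arm can. A call with a number of a shift or a turn outside -1 to 1 is refused whole. A call with a gripper value outside its range is refused whole. OPENING is the opening, from 0 (shut) to 1 (fully open), set as the call begins (- or left out, the last holds). The fingers move at their own pace and stop on an object; FORCE is the grip in N (left out, the last holds). Time passes only in rows, so rows that do not move let the fingers close. It gives the time, the measured TCP pose, the force, the opening and the grip force at its end, in the units of the state.
- sensors.read_state(): the state, without advancing time (a new reading comes with each control period).
- vision.camera(name): name is "scene" or "top" or "wrist"; returns the picture (384x512x3 uint8, red, green, blue); there is no depth.
- vision.camera_model(name): a dict with "vertical_fov" (degrees; the focal length in pixels is half the picture's height over the tangent of half this angle, whatever the lens; pixels are square), "cx", "cy" (the principal point, pixels), "camera_from_world" (4x4, takes a point from world to camera coordinates); the wrist camera has in their place "hand_eye" (4x4, takes a point from camera to tool coordinates, whose origin is the TCP and whose axes are the flange's). Camera axes: x right, y down, z forward; pixel columns grow to the right and rows downward; lengths in m; the calibration is good to about 2 mm. A picture is of the moment at which its call begins: read the wrist's pose just before it. camera_model takes no time and is no camera call.
- r.close_job(): hands the job in; it is judged then, once.
The state is a dict: "time": time; "joint_positions": joint angles; "joint_vel": joint speeds; "joint_torque": joint torques, N m; "ee_pos": TCP position; "eef_rot": TCP orientation; "ft_force": force on the tool from outside, world axes, zero at the start; "torque": the same for the moment, N m; "width": finger opening in m; "grip_force": force on a finger pad.
Only numpy, scipy, OpenCV 4.12 (cv2) and the standard library are available. Lean on these libraries where they do the work, as an engineer would, in place of code of your own. Each camera call takes 0.05 s, during which the arm holds its last target. There are 200 camera calls.

## Working session

There is one attempt and no reset: what is moved stays moved. The work goes in short steps, Python scripts to look and compute and a shell command to move; the robot and the scene stay as the last step left them, time stands still between calls to the robot, and variables do not carry over. Pictures are saved under pics/ and viewed, at most 10 in all, crops included, and the job is handed in when it is done.

```bash
mkdir -p pics; ls; python3 - <<'E'
from bench import sensors, vision, r
import cv2,numpy as np
s=sensors.read_state();print(s['time'],s['ee_pos'],s['eef_rot'],s['width'],r.pinch_z)
for n in ['scene','top']:
    im=vision.camera(n);cv2.imwrite(f'pics/{n}0.png',im[...,::-1]);m=vision.camera_model(n);print(n,m['vertical_fov'],m['cx'],m['cy'],np.round(np.array(m['camera_from_world']),4).tolist(), [k for k in m])
E
```

```text
pics
0.0 [ 0.17245266 -0.60032569  0.22175999] [ 9.90229203e-01  1.39447502e-01 -1.49737252e-04 -7.05835949e-04] 0.0874060247622372 0.0187
scene 49.794385653195405 251.84914859430594 195.5295781341335 [[-0.491, 0.8711, 0.0088, 0.2647], [0.5129, 0.2973, -0.8053, -0.2389], [-0.7041, -0.3909, -0.5928, 1.8222], [0.0, 0.0, 0.0, 1.0]] ['vertical_fov', 'cx', 'cy', 'camera_from_world']
top 56.14216184473213 256.3602455864286 195.60321785470538 [[0.0087, -0.9999, 0.0053, 0.0054], [-0.9866, -0.0094, -0.163, 0.592], [0.163, -0.0038, -0.9866, 1.0579], [0.0, 0.0, 0.0, 1.0]] ['vertical_fov', 'cx', 'cy', 'camera_from_world']
```

View pics/top0.png

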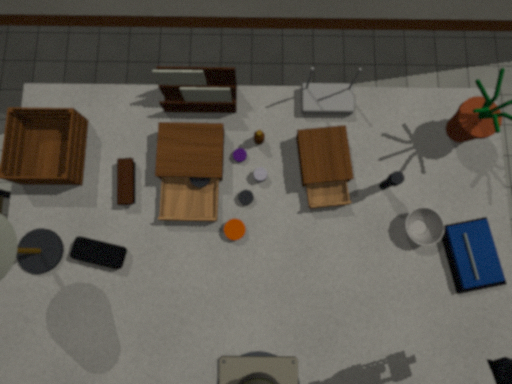

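View pics/scene0.png

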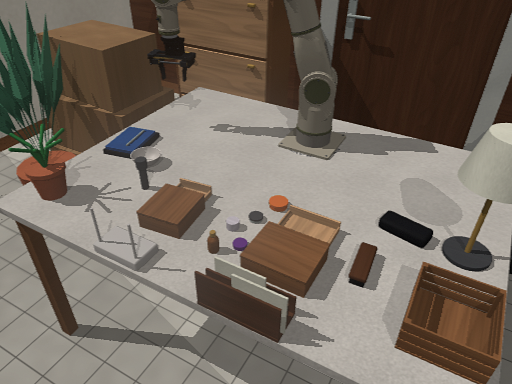

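Top view: the shoe tidy is at about (190,170) with its tray's lip near (188,220). The key tidy is at (325,155), lip near (330,205). Polish candidates are dark grey (200,182) in the shoe tray, smaller dark grey (246,198), orange (234,230) and purple (239,155). I choose (200,182): it is the larger grey one and lies in the tray. Next, a close crop to check that and find the lip edges.

```bash
cat > h.py <<'E'
import numpy as np
from bench import sensors, vision, r
from scipy.spatial.transform import Rotation as R
def ray(name,u,v,z):
    m=vision.camera_model(name);f=192/np.tan(np.radians(m['vertical_fov']/2));T=np.array(m['camera_from_world'])
    d=T[:3,:3].T@np.array([(u-m['cx'])/f,(v-m['cy'])/f,1]);c=-T[:3,:3].T@T[:3,3]
    return c+d*(z-c[2])/d[2]
E
python3 - <<'E'
import cv2
im=cv2.imread('pics/top0.png')
c=im[110:240,145:365];cv2.imwrite('pics/crop0.png',cv2.resize(c,(792,468),interpolation=cv2.INTER_CUBIC))
E
```

```text
(no output)
```

View pics/crop0.png

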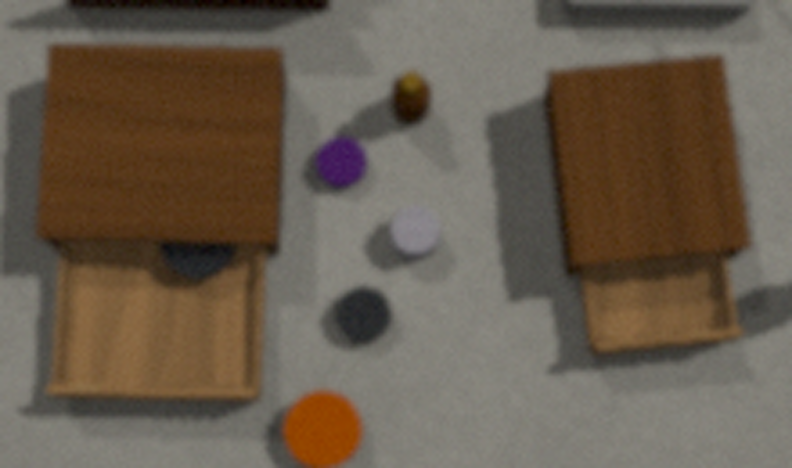

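The crop confirms the polish as the dark grey tin at crop (197,258), partly under the shoe case's front edge. The shoe lip runs (50,390)–(260,394) and the key lip runs (594,346)–(738,332).

```bash
python3 - <<'E'
from h import *
g=lambda u,v,z:ray('top',145+(u+.5)/3.6-.5,110+(v+.5)/3.6-.5,z)[:2]
for n,l,c in [('shoe',[(50,390),(260,394)],[(40,236),(276,246),(283,52),(52,46)]),('key',[(594,346),(738,332)],[(568,268),(745,247),(722,58),(550,72)])]:
    L=[g(*p,.047) for p in l];C=[g(*p,.064) for p in c]
    x=((C[3]+C[2])-(C[0]+C[1]));x/=np.linalg.norm(x);y=C[0]-C[1];y2=C[3]-C[2]
    yaw=np.arctan2(x[1],x[0]);m=np.mean(L,0)
    ly=L[0]-L[1]
    print(n,'lip',m,'yaw',yaw,[np.arctan2(-a[0],a[1]) for a in(y,y2,ly)],'C',np.mean(C,0),'size',np.linalg.norm(y),'lip-casefront',(np.mean(C[:2],0)-m)@x,'lat off',(m-np.mean(C,0))@[-x[1],x[0]])
for n,p,z in [('polish',(197,258),.04),('tin2',(362,315),.02),('orange',(322,428),.02),('wax',(415,232),.03),('purple',(340,163),.02)]:print(n,g(*p,z))
s=sensors.read_state();print(R.from_quat(s['eef_rot']).as_matrix())
E
```

```text
shoe lip [0.51950066 0.21902243] yaw -0.009146143855725085 [np.float64(-0.033451073191354985), np.float64(-0.01655210132043653), np.float64(-0.009909202759908278)] C [0.73162454 0.2176589 ] size 0.20039934392281078 lip-casefront 0.12675512021160334 lat off -0.0005766213025086748
key lip [ 0.56882214 -0.21446023] yaw 0.08121968140977634 [np.float64(0.12962791541529398), np.float64(0.09524081926504505), np.float64(0.10684753697098416)] C [ 0.72144553 -0.19765142] size 0.15196684262931154 lip-casefront 0.06787900343265098 lat off -0.004371009929415573
polish [0.63678497 0.18865954]
tin2 [0.59140448 0.04577936]
orange [0.49235115 0.07892475]
wax [6.63950008e-01 5.06790881e-05]
purple [0.72859445 0.06729384]
[[ 9.61105571e-01  2.76180993e-01 -3.74382113e-04]
 [ 2.76181245e-01 -9.61104841e-01  1.18537204e-03]
 [-3.24432327e-05 -1.24266499e-03 -9.99999227e-01]]
```

```bash
python3 -m crank '[[[0,0,0],1],[[0,0,0],1],[[0,0,0],0.13],[[1,0,0],0],[[1,0,0],0],[[1,0,0],0],[[1,0,0],0],[[1,0,0],0],[[1,0,0],0],[[1,0,0],0],[[1,0,0],0],[[0.5,0,0],0]]' 0 10; python3 -m crank '[[[0,-1,0],0],[[0,-1,0],0],[[0,-1,0],0],[[0,-1,0],0],[[0,-1,0],0],[[0,-1,0],0],[[0,-1,0],0],[[0,-1,0],0],[[0,-1,0],0],[[0,-1,0],0],[[0,-1,0],0],[[0,-1,0],0]]'; python3 -m crank '[[[0,-1,0],0],[[0,-1,0],0],[[0,-1,0],0],[[0,-1,0],0],[[0,-1,0],0],[[0,-1,0],0],[[0,-1,0],0],[[0,-1,0],0],[[0,-1,0],0],[[0,-1,0],0],[[0,-1,0],0],[[0,-1,0],0]]'
```

```text
time: 1.6
ee_pos: [0.4293, -0.6044, 0.2219]
eef_rot: [1.0, -0.007, 0.0, -0.001]
ft_force: [0.2, -0.3, 0.1]
width: 0.0004
grip_force: 0.0
time: 3.1
ee_pos: [0.4334, -0.2448, 0.2227]
eef_rot: [1.0, -0.008, -0.0, 0.0]
ft_force: [0.5, 1.1, 0.9]
width: 0.0005
grip_force: 0.0
time: 4.6
ee_pos: [0.4402, 0.115, 0.2227]
eef_rot: [1.0, -0.008, 0.0, 0.0]
ft_force: [-0.0, 0.9, 0.1]
width: 0.0005
grip_force: 0.0
```

```bash
python3 -m crank '[[[0,-1,0],0],[[0,-1,0],0],[[0,-1,0],0],[[0,-0.45,0],0],[[0,0,1],0],[[0,0,1],0],[[0,0,1],0],[[0,0,1],0],[[0,0,1],0],[[0,0,1],0],[[0,0,0.6],0],[[0,0,0],0]]'; python3 - <<'E'
from h import *
import cv2
cv2.imwrite('pics/t1.png',cv2.resize(vision.camera('top')[110:260,130:270,::-1],None,fx=4,fy=4,interpolation=cv2.INTER_CUBIC))
E
```

```text
time: 6.1
ee_pos: [0.4416, 0.2174, 0.0237]
eef_rot: [1.0, -0.009, -0.001, 0.0]
ft_force: [0.8, 0.1, 0.3]
width: 0.0001
grip_force: 0.0
```

View pics/t1.png

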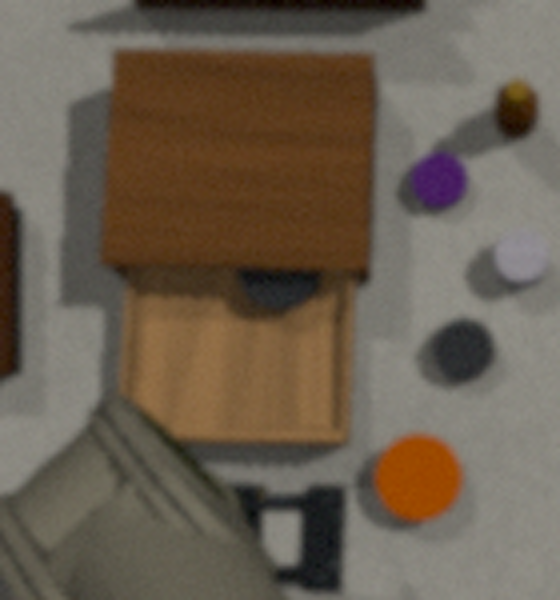

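The closed fingers stand clear in front of the shoe lip (lip at crop y≈437, gripper at y≈490+). Next I push gently.

```bash
python3 -m crank '[[[0.5,0,0],0],[[0.5,0,0],0],[[0.5,0,0],0],[[0.4,0,0],0],[[0.4,0,0],0],[[0.4,0,0],0],[[0.4,0,0],0],[[0.4,0,0],0],[[0,0,0],0]]'; python3 -m crank '[[[0.2,0,0],0],[[0.2,0,0],0],[[0.2,0,0],0],[[0,0,0],0]]'
```

```text
time: 7.28
ee_pos: [0.5482, 0.2161, 0.0245]
eef_rot: [1.0, -0.009, 0.0, -0.0]
ft_force: [0.1, -1.0, -0.6]
width: 0.0004
grip_force: 0.0
time: 7.78
ee_pos: [0.5658, 0.2158, 0.0246]
eef_rot: [1.0, -0.009, 0.0, -0.0]
ft_force: [-1.0, 0.1, -0.8]
width: 0.0005
grip_force: 0.0
```

```bash
python3 -m crank '[[[0.15,0,0],0],[[0.15,0,0],0],[[0,0,0],0]]'; python3 -m crank '[[[0.1,0,0],0],[[0.1,0,0],0],[[0,0,0],0]]'
```

```text
time: 8.15
ee_pos: [0.5707, 0.216, 0.0241]
eef_rot: [1.0, -0.008, -0.003, 0.001]
ft_force: [-17.0, -3.1, 10.7]
width: 0.0003
grip_force: 8.6
time: 8.52
ee_pos: [0.5708, 0.2162, 0.0236]
eef_rot: [1.0, -0.007, -0.009, 0.003]
ft_force: [-42.9, -7.5, 30.2]
width: 0.0004
grip_force: 21.6
```

The force rise at x=0.571, where I expected it, shows the tray is home. Next I back off, rise and cross to the key tray.

```bash
python3 -m crank '[[[-0.5,0,0],0],[[-1,0,0],0],[[-0.5,0,0],0],[[0,0,-1],0],[[0,0,-1],0],[[0,0,-1],0],[[0,0,-1],0],[[0,0,-1],0],[[0,0,-1],0],[[0,1,0],0],[[0,1,0],0],[[0,1,0],0]]'; python3 -m crank '[[[0,1,0],0],[[0,1,0],0],[[0,1,0],0],[[0,1,0],0],[[0,1,0],0],[[0,1,0],0],[[0,1,0],0],[[0,1,0],0],[[0,1,0],0],[[0,1,0],0],[[0,1,0],0],[[0,0.4,0],-0.85]]';python3 -m crank '[[[0,0,0],0],[[0,0,0],0]]'
python3 - <<'E'
from h import *
import cv2
s=sensors.read_state();print(s['ee_pos'],R.from_quat(s['eef_rot']).as_matrix()[:,0])
im=np.hstack([cv2.resize(vision.camera('wrist')[...,::-1],(512,384)),cv2.resize(vision.camera('top')[110:250,145:225,::-1],(219,384))])
cv2.imwrite('pics/w2.png',im);m=vision.camera_model('wrist');print(m)
np.savez('w2.npz',p=s['ee_pos'],q=s['eef_rot'])
E
```

```text
time: 10.02
ee_pos: [0.519, 0.1257, 0.2049]
eef_rot: [1.0, -0.009, 0.001, 0.0]
ft_force: [0.2, 0.0, -0.0]
width: 0.0008
grip_force: 0.0
time: 11.52
ee_pos: [0.5123, -0.2177, 0.2047]
eef_rot: [0.999, 0.05, 0.0, 0.001]
ft_force: [-0.3, 1.2, -0.0]
width: 0.0004
grip_force: 0.0
time: 11.78
ee_pos: [0.5128, -0.2144, 0.2047]
eef_rot: [0.999, 0.05, 0.0, -0.0]
ft_force: [0.1, -0.5, 0.3]
width: 0.0003
grip_force: 0.0
[ 0.51276006 -0.21439132  0.20469718] [9.95051965e-01 9.93550677e-02 3.96921344e-04]
{'vertical_fov': 66.35385380278828, 'cx': 260.0989032607489, 'cy': 187.11990622079207, 'hand_eye': array([[ 1.22320107e-03, -9.60463324e-01, -2.78403856e-01,
         7.66382541e-02],
       [ 9.99999226e-01,  1.11149921e-03,  5.59065146e-04,
        -1.98273590e-04],
       [-2.27515903e-04, -2.78404324e-01,  9.60463940e-01,
        -1.62720710e-01],
       [ 0.00000000e+00,  0.00000000e+00,  0.00000000e+00,
         1.00000000e+00]])}
```

View pics/w2.png

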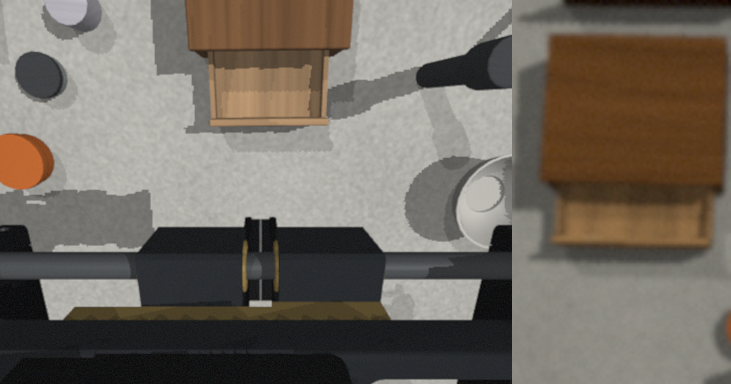

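Wrist view: the key lip's top runs from (209,121) to (329,121), level in the picture, so the yaw is matched. The case edge runs (189,50)–(350,48). The top crop shows the shoe tray home.

```bash
python3 - <<'E'
from h import *
d=np.load('w2.npz');Rm=R.from_quat(d['q']).as_matrix();m=vision.camera_model('wrist');H=np.array(m['hand_eye']);f=192/np.tan(np.radians(m['vertical_fov']/2))
def g(u,v,z):
    dr=Rm@H[:3,:3]@[(u-m['cx'])/f,(v-m['cy'])/f,1];c=d['p']+Rm@H[:3,3];w=c+dr*(z-c[2])/dr[2];return w,Rm.T@(w-d['p'])
for p in [(209,124,.047),(329,124,.047),(209,119,.047),(329,119,.047),(189,50,.064),(350,48,.064)]:print(p,*[np.round(a,4) for a in g(*p)])
E
```

```text
(209, 124, 0.047) [ 0.5611 -0.1545  0.047 ] [ 0.054  -0.0547  0.1577]
(329, 124, 0.047) [ 0.574  -0.2822  0.047 ] [0.0541 0.0736 0.1577]
(209, 119, 0.047) [ 0.5663 -0.1543  0.047 ] [ 0.0592 -0.0545  0.1577]
(329, 119, 0.047) [ 0.5791 -0.2814  0.047 ] [0.0593 0.0732 0.1577]
(189, 50, 0.064) [ 0.6294 -0.1348  0.064 ] [ 0.1239 -0.0676  0.1407]
(350, 48, 0.064) [ 0.6464 -0.2863  0.064 ] [0.1258 0.0849 0.1407]
```

```bash
python3 -m crank '[[[1,0.3,0],0],[[1,0,0],0],[[0.95,0,0],0],[[0,0,1],0],[[0,0,1],0],[[0,0,1],0],[[0,0,1],0],[[0,0,0.6],0],[[0,0,0],0]]'
```

```text
time: 13.0
ee_pos: [0.6009, -0.2146, 0.0656]
eef_rot: [0.999, 0.051, -0.001, -0.0]
ft_force: [-0.5, 0.4, 0.5]
width: 0.0005
grip_force: 0.0
```

```bash
python3 - <<'E'
from h import *
import cv2
s=sensors.read_state();print(s['ee_pos'],R.from_quat(s['eef_rot']).as_matrix()[:,0])
cv2.imwrite('pics/w3.png',vision.camera('wrist')[...,::-1])
E
```

```text
[ 0.60085097 -0.21463692  0.0655986 ] [ 0.99488897  0.10096025 -0.00171952]
```

View pics/w3.png

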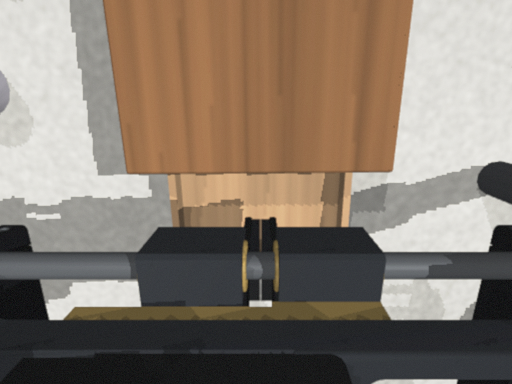

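The fingertip (260,~225) is over the well, between the lip and the case edge (y≈172), and centred between the side walls. Next I lower and draw.

```bash
python3 -m crank '[[[0,0,0.7],0],[[0,0,0.6],0],[[0,0,0],0],[[-0.3,0,0],0],[[-0.3,0,0],0],[[-0.3,0,0],0],[[-0.3,0,0],0],[[-0.3,0,0],0],[[-0.3,0,0],0],[[0,0,0],0]]'
```

```text
time: 14.3
ee_pos: [0.5465, -0.2209, 0.0274]
eef_rot: [0.999, 0.05, -0.001, 0.0]
ft_force: [0.2, 0.2, 0.2]
width: 0.0004
grip_force: 0.0
```

```bash
python3 -m crank '[[[-0.3,0,0],0],[[-0.3,0,0],0],[[-0.3,0,0],0],[[-0.3,0,0],0],[[-0.3,0,0],0]]'; python3 -m crank '[[[-0.2,0,0],0],[[-0.15,0,0],0],[[0,0,0],0]]'
```

```text
time: 14.92
ee_pos: [0.5022, -0.2253, 0.0275]
eef_rot: [0.999, 0.05, -0.0, 0.0]
ft_force: [1.4, -0.1, -0.9]
width: 0.0005
grip_force: 1.0
time: 15.3
ee_pos: [0.4919, -0.2263, 0.0275]
eef_rot: [0.999, 0.05, -0.0, -0.0]
ft_force: [0.1, -0.1, -0.7]
width: 0.0005
grip_force: 0.0
```

Contact is about 1.4 N, so the tray is following. I continue in small steps to the stop.

```bash
python3 -m crank '[[[-0.12,0,0],0],[[0,0,0],0]]'; python3 -m crank '[[[-0.1,0,0],0],[[0,0,0],0]]'; 
```

```text
time: 15.55
ee_pos: [0.4914, -0.2261, 0.028]
eef_rot: [0.999, 0.051, 0.003, 0.0]
ft_force: [10.2, -0.9, -6.7]
width: 0.0007
grip_force: 5.3
time: 15.8
ee_pos: [0.4913, -0.2259, 0.0285]
eef_rot: [0.999, 0.052, 0.005, 0.0]
ft_force: [21.9, -0.6, -15.5]
width: 0.0003
grip_force: 10.9
```

The tray is at its stop. Next I unhook forward into the well, lift out and check.

```bash
python3 -m crank '[[[0.4,0,0],0],[[0.4,0,0],0],[[0,0,0],0],[[0,0,-0.7],0],[[0,0,-1],0],[[0,0,-1],0],[[0,0,-1],0],[[-1,0,-1],0],[[-1,0,-1],0],[[-1,0,0],0],[[0,0,0],0],[[0,0,0],0]]'
python3 - <<'E'
from h import *
import cv2
cv2.imwrite('pics/t4.png',cv2.resize(vision.camera('top')[110:260,135:365,::-1],(782,510),interpolation=cv2.INTER_CUBIC))
E
```

```text
time: 17.3
ee_pos: [0.4204, -0.2334, 0.1984]
eef_rot: [0.999, 0.051, -0.0, 0.0]
ft_force: [0.2, 0.4, 0.7]
width: 0.0006
grip_force: 0.0
```

View pics/t4.png

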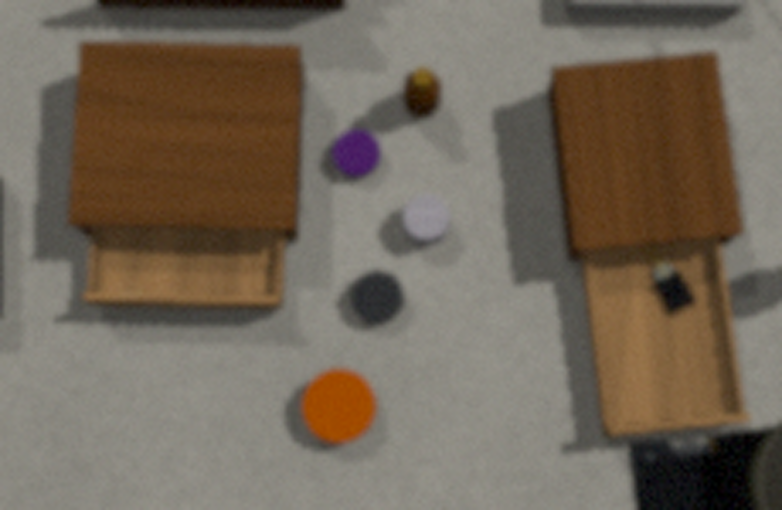

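The shoe tray is home (lip at crop y≈300) and the key tray is fully out with the keys visible at (672,288). The bystanders between the tidies are where they were, and the gripper is clear. I hand in.

```bash
python3 -c "
from bench import r
print(r.close_job())"
```

```text
the job is handed in; nothing more can be done
None
```

I pushed the shoe tray home and drew the key tray out to its stop, with the keys still in it; the polish tin is out of sight under the case top, so I did not see it at the end. The job was handed in at about 17 s, and no verdict came back.

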